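Gauge the sloping feed tube and present the gauge tip for reading

ROBOT

A 6-joint arm with a two-finger parallel gripper is mounted at the origin on the work surface; the furniture and walls round the work are solid. World frame = base frame: x ahead of the robot, y to its left, z up, the work surface at z = 0. Lengths are in mm, angles in rad, forces in N, time in s.
With the tool pointing down it reaches from about 275 to 1000 mm from the base axis. Payload 8.4 kg.
Tool frame: the origin (TCP) lies at the very end of the fingers, on their centre line; the grasp point (between the pads) lies 19 mm behind it; z points along the fingers, y is the direction in which the jaws open and shut (so a half turn about z gives the same grasp; the last joint's range is limited). The gripper opens to 85 mm and grips with 20 to 120 N. Pads are 22 mm wide; open, the fingers measure 114 mm over their backs; the gripper's body (76 mm by 85 mm) begins 54 mm behind the grasp point. The pads swing forward as they close: fully open they stand 13 mm farther back than shut.
Start: joints at [-1.265, 0.353, 1.633, -0, 1.155, -0.002], TCP at [189.35, -595.629, 231.281] pointing down, gripper open.
Joint ranges: [-2.63, 2.63], [-0.92, 2.1], [0.06, 2.66], [-1.3, 4.44], [0, 2.69], [-3.02, 3.02]. Speed limits (rad/s): [2.22, 2.22, 2.79, 3.14, 3.14, 3.14].

INTERFACE

Orientations are given as [roll, pitch, yaw] about the fixed x, y, z axes, in that order (R = Rz(yaw) Ry(pitch) Rx(roll)).
In Python, from rig import readout, grab_frame, calibration, r gives the robot as it stands. The module is installed in compiled form; this text tells all that it offers.
- The arm moves only by the tool play_rows, never from a script. Its argument "rows" is a list of rows, each a list of 3 entries, a list of its own where there are three numbers: the closure in counts, from 0 (fully open) to 255 (shut), then the shift along the tool's x, y, z in cm, then the turn, a rotation vector about the tool's x, y, z in rad. In form: [[gripper, [dx, dy, dz], [rx, ry, rz]], ...]. A call has 1 to 12 rows; each row is the pose to reach, as a shift and turn from the pose commanded when the call began, along the tool's axes at that moment; what a row does not reach only later rows make up. A row lasts 1/12 s, in which the tool goes at most 41.7 mm and 7.16 degrees, less where a joint would pass 70% of its speed; a pose out of reach is approached as far as the arm can. A call with a gripper value outside its range is refused whole. The fingers move at their own pace and stop on an object; "squeeze" is the grip in N (left out, the last holds). Time passes only in rows, so rows that repeat a pose let the fingers close. It gives the time, the measured TCP pose, the force and the opening at its end, in the units of the state.
- readout.sense(): the state, without advancing time (a new reading comes with each control period).
- grab_frame(name): name is "side" or "top"; returns (picture, depth): 480x640x3 uint8, red, green, blue; 480x640 float32, mm along the optical axis (not along the pixel's ray), 0 where there is no reading.
- calibration(name): a dict with "vfov" (degrees; the focal length in pixels is half the picture's height over the tangent of half this angle, whatever the lens; pixels are square), "cx", "cy" (the principal point, pixels), "cam_to_world" (4x4, takes a point from camera to world coordinates). Camera axes: x right, y down, z forward; pixel columns grow to the right and rows downward; lengths in mm; the calibration is good to about 2 mm. A picture is of the moment at which its call begins. calibration takes no time and is no camera call.
- r.sign_off(): hands the job in, once; it reports no verdict.
The state is a dict: "clock": time; "qpos": joint angles; "qvel": joint speeds; "joint_efforts": joint torques, N m; "eef_pos": TCP position; "tcp_rot": TCP orientation; "contact_force": force on the tool from outside, world axes, zero at the start; "wrist_torque": the same for the moment, N m; "opening": opening from 0.0 (shut) to 1.0 (fully open).
Only numpy, scipy, OpenCV 4.12 (cv2) and the standard library are available. Lean on these libraries where they do the work, as an engineer would, in place of code of your own. Each camera call takes 0.05 s, during which the arm holds its last target.

TASK

Take the orange-handled depth gauge out of its cradle by the handle and push its rod into the sloping guide tube of the feed unit until the collar stops against the tube's mouth. Draw the rod right out again and finish while still holding the gauge by its handle: level and still, its red tip about 15 cm above the middle of the white reading card. Leave the screw jar, the solder spool and the green tape roll as they stand.

Things in the scene. Friction and masses are not known exactly. Their poses are not given: they have to be found in the camera images.
- gauge_handle (a point): Centre of the depth gauge's orange, black-ribbed handle (84 mm long, 16 wide in y, 22 high in z). The gauge is one rigid straight tool, about 0.1 kg, balancing 10 mm ahead of this point. Its x axis runs from handle to tip, z is up as it lies. It starts loose and level in the cradle, this point 58 mm above the bench, and lifts straight up. A 10 mm square stub reaches back to x = -65 mm.
- gauge_collar (a point): Centre of the front face of the gauge's collar, 50 mm ahead of the handle centre on the gauge's axis. The collar is a dark disc 26 mm across and 8 mm thick; this face stops on the tube's mouth. Axes as for the handle.
- gauge_tip (a point): End of the gauge's straight steel rod (10 mm across, 90 mm long from the collar's face, last 16 mm red, rounded off over the last 3 mm to 6 mm across), 140 mm ahead of the handle centre. Axes as for the handle.
- cradle: Fixed black base plate 190 x 64 mm, 6 mm thick, with two grey posts (10 mm thick, 40 mm wide, 67 mm high) whose slots, 13.6 mm wide and open at the top, carry the gauge's rod and rear stub: posts at x = +95 and -53 mm. Origin on the bench below the handle's centre, x axis along the gauge towards its tip. Only the plate lies below the handle.
- guide_tube: Square aluminium tube block 36 x 36 mm, 108 mm long, blue band at its lower end, fixed, sloping 25 degrees from level. Origin: centre of the mouth, 95 mm above the bench. z axis along the bore OUT of the mouth (up the slope): the rod goes in along -z. y axis level. Bore 13.5 mm across, 100 mm deep: the collar stops on the mouth before the rod bottoms.
- feeder: The feed unit that carries the guide tube: dark base plate 150 x 70 mm, 10 mm thick, with two grey brackets under the tube, fixed to the bench. Origin on the bench below the mouth; x axis level, the way the rod goes in; the plate reaches from x = -30 to +120 mm.
- card_centre (a point): Middle of the top face of the white reading card in its black frame (90 x 90 mm, 5 mm thick, flat on the bench, fixed), marked with a green ring 50 mm across and a dot. z axis up.
- jar: Bystander: white screw jar with a black lid, 43 mm across, 46 mm high, origin under its centre. Loose.
- spool: Bystander: white spool of solder wire, 56 mm across, 36 mm high, standing on its flange, origin under its centre. Loose.
- tape: Bystander: green tape roll lying flat, 72 mm across, 18 mm high, origin under its centre. Loose.
- camera_scope: Obstacle: camera stand with two steel pillars and a swung-out boom to the right of the screen, fixed, up to 0.43 m high. The black flat screen beside it, edge-on to the robot near the middle line, is 0.33 m high and ends about 0.57 m ahead. Pass well above both on the way from the start pose to the work.
- service_post: Obstacle: fixed wooden post, 1.15 m high, 0.3 m to the left of the middle line and 0.58 m ahead; keep the hand clear of it.

How it is judged (in metres and radians):
On the way, in this order (a step that is already met when the one before it is completed fails the run):
1. the gauge is lifted clear of its cradle (distance of gauge_handle from where it was at the start of the episode above 0.03 m and contact force between gauge and cradle below 0.05 N and distance between the grasp point and gauge_handle below 0.045 m), for 0.1 s.
2. the rod is in the tube with the collar against the mouth (gap under 2.5 mm) (z of gauge_collar in the frame of guide_tube below 0.0025 m and z of gauge_tip in the frame of guide_tube below -0.085 m and angle between the x axis of gauge_tip and the z axis of guide_tube, either way round below 0.07 rad and distance between gauge_collar and guide_tube below 0.005 m), for 0.1 s.
3. the rod is drawn right out of the tube (z of gauge_tip in the frame of guide_tube above 0.005 m), for 0.05 s.
At the end, for the whole second after the job is handed in: The gripper still holds the gauge, grasped within 45 mm of the handle's centre and carried by nothing else; the tip is within 30 mm sideways of the card's centre and 110 to 190 mm above it; the gauge's axis is within 6 degrees of level and the gauge is still (under 20 mm/s) (horizontal distance between gauge_tip and card_centre below 0.03 m and z of gauge_tip in the frame of card_centre between 0.11 and 0.19 m and angle between gauge_tip's own x axis and vertical between 1.4661 and 1.6755 rad and height (world z) of gauge_handle above 0.08 m and distance between the grasp point and gauge_handle below 0.045 m and contact force between the fingers and gauge above 1 N and contact force between gauge and cradle below 0.05 N and contact force between gauge and feeder below 0.05 N and contact force between gauge and jar below 0.05 N and contact force between gauge and spool below 0.05 N and linear speed of gauge below 0.02 m/s and angular speed of gauge below 0.15 rad/s); the arm keeps its last pose, push and grip.
It fails at once if the screw jar is disturbed (moved over 20 mm) (distance of jar from where it was at the start of the episode above 0.02 m).
It fails at once if the solder spool is disturbed (moved over 20 mm) (distance of spool from where it was at the start of the episode above 0.02 m).
It fails at once if the green tape roll is disturbed (moved over 20 mm) (distance of tape from where it was at the start of the episode above 0.02 m).
It also fails if it takes over 58 s, if anything falls off the work surface, if the arm or the gripper's body presses on something with over 40 N, if the wrist force passes 120 N, or if a joint passes its speed limit or range.

## Working session

There is one attempt and no reset: what is moved stays moved. The work goes in short steps, Python scripts to look and compute and a tool call to move; the robot and the scene stay as the last step left them, time stands still between calls to the robot, and variables do not carry over. Pictures are saved under pics/ and viewed, and the job is handed in when it is done.

Besides the shell and the picture viewer there is one more tool, called after "Emit:" as name(argument=value, ...) on one line, values as JSON. play_rows: Moves the arm, as the interface text tells. Its arguments: {"type":"object","properties":{"rows":{"type":"array"},"squeeze":{"type":"number"}},"required":["rows"]}

```bash
mkdir -p pics; cat > h.py <<'E'
import numpy as np, cv2
from rig import readout, grab_frame, calibration, r
def shot(n,fn):
    p,d=grab_frame(n); cv2.imwrite('pics/'+fn+'.png',p[:,:,::-1]); np.savez('pics/'+fn+'.npz',p=p,d=d); return p,d
def K(n):
    c=calibration(n); return 240/np.tan(np.radians(c['vfov']/2)),c['cx'],c['cy'],np.array(c['cam_to_world'])
def pts(n,u,v,d):
    f,cx,cy,T=K(n); u,v,d=map(lambda a:np.asarray(a,float),(u,v,d))
    P=np.stack([(u-cx)/f*d,(v-cy)/f*d,d],-1); return P@T[:3,:3].T+T[:3,3]
def onz(n,u,v,z):
    a=pts(n,u,v,1.0+0*np.asarray(u,float)); o=K(n)[3][:3,3]; r_=a-o
    return o+r_*((z-o[2])/r_[...,2])[...,None]
E
python3 - <<'E'
from h import *
for n in('side','top'):
    shot(n,n+'0'); print(calibration(n))
print(readout.sense())
E
```

```text
{'vfov': 42.83374811580782, 'cx': 324.60298108765056, 'cy': 236.27296293049747, 'cam_to_world': array([[ 7.30057132e-01,  5.76849418e-01, -3.66416885e-01,
         9.39650341e+02],
       [ 6.83374397e-01, -6.13093950e-01,  3.96377652e-01,
        -3.97107267e+02],
       [ 4.00224275e-03, -5.39778249e-01, -8.41797733e-01,
         9.86060977e+02],
       [ 0.00000000e+00,  0.00000000e+00,  0.00000000e+00,
         1.00000000e+00]])}
{'vfov': 54.609413999346685, 'cx': 306.14252432322814, 'cy': 247.5136457886448, 'cam_to_world': array([[ 1.63028484e-02, -9.98599764e-01,  5.03262107e-02,
         4.82934300e+02],
       [-9.99625253e-01, -1.73852264e-02, -2.11449270e-02,
         3.28602941e+01],
       [ 2.19902517e-02, -4.99626286e-02, -9.98508971e-01,
         1.00873037e+03],
       [ 0.00000000e+00,  0.00000000e+00,  0.00000000e+00,
         1.00000000e+00]])}
{'clock': 0.1, 'qpos': array([-1.26539163e+00,  3.53627917e-01,  1.63405283e+00, -4.09377083e-06,
        1.15518308e+00, -2.40349856e-03]), 'qvel': array([ 0.00117401, -0.0009361 , -0.00174396, -0.00038077, -0.00122753,
        0.00057703]), 'joint_efforts': array([-1.35770995e-03, -6.06355476e+01, -3.42817676e+01, -1.29543459e-04,
        3.82383951e-03,  8.27304859e-06]), 'eef_pos': array([ 189.22682998, -595.22483509,  230.60909154]), 'tcp_rot': array([-3.14032148e+00,  6.87895521e-07,  3.07809849e-01]), 'contact_force': array([-0.69573316, -0.47202181,  0.08451984]), 'wrist_torque': array([-0.02003758, -0.06544998, -0.01902707]), 'opening': 0.9994403577858569}
```

View pics/side0.png

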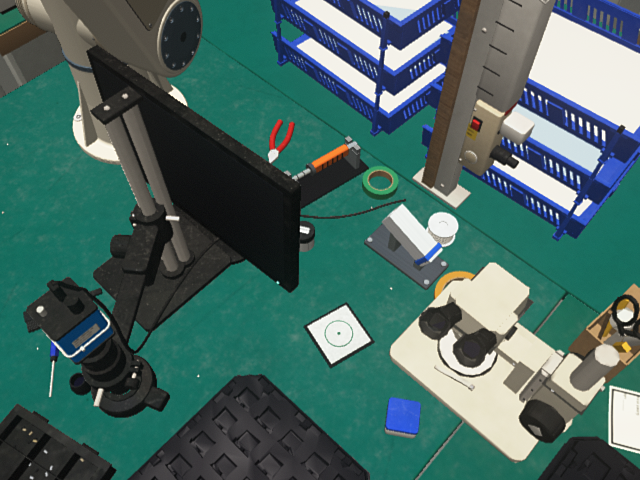

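View pics/top0.png

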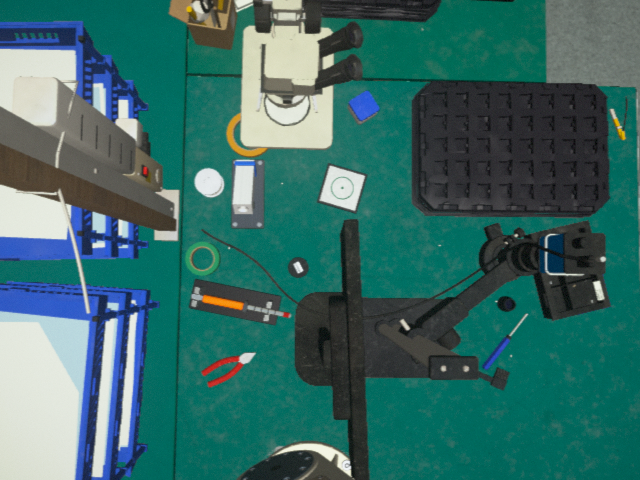

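The side view shows the gauge handle at about (330,157), the guide tube at (415,235), the card at (339,333), the tape at (380,182) and the spool at (442,230). In the top view the handle is at about (222,301), the tip (287,315), the tube (244,190), the card (342,187), the jar (298,267), the tape (202,259) and the spool (209,182).

```bash
python3 - <<'E'
from h import *
p=np.load('pics/top0.npz')['p'];d=np.load('pics/top0.npz')['d']
c=p[140:340,160:380]; cv2.imwrite('pics/topc.png',cv2.resize(c[:,:,::-1],None,fx=3.6,fy=3,interpolation=cv2.INTER_CUBIC)[:600,:792])
ps=np.load('pics/side0.npz')['p']
cv2.imwrite('pics/sidec.png',cv2.resize(ps[120:380,260:480][:,:,::-1],None,fx=2.3,fy=2.3,interpolation=cv2.INTER_CUBIC))
for n in('top','side'):
    z=np.load(f'pics/{n}0.npz');p=z['p'];d=z['d']
    h=cv2.cvtColor(p,cv2.COLOR_RGB2HSV)
    for name,lo,hi in(('orange',(8,170,120),(16,255,255)),('red',(0,150,80),(5,255,255)),('red2',(174,150,80),(180,255,255)),('white',(0,0,200),(180,40,255)),('blue',(100,120,60),(125,255,255)),('green',(60,150,100),(78,255,255))):
        m=cv2.inRange(h,lo,hi); k,l,s,ce=cv2.connectedComponentsWithStats(m)
        for i in range(1,k):
            if s[i,4]>15 :
                u,v=ce[i]
                if not(170<u<480 and 120<v<380): continue
                q=l==i; dd=np.median(d[q]); print(n,name,s[i],ce[i].round(1),dd,pts(n,u,v,dd).round(1))
E
```

```text
top orange [202 295  42  15 172] [222.4 301.8] 933.2516 [418.4 179.3  67.7]
top red [284 312   5   5  20] [285.6 314.2] 940.495 [395.   52.1  62. ]
top red [202 356  37  20 208] [219.5 363.9] 983.0873 [283.6 191.   10.8]
top red [208 363  35  24 212] [225.7 375.5] 982.1294 [259.7 177.2  10.8]
top white [237 160  16   1  16] [244.5 160. ] 950.28674 [707.3 141.8  66. ]
top white [233 166  21  39 674] [242.9 184.8] 921.12134 [651.3 140.8  92.4]
top white [ 321  166   43   44 1214] [341.9 187.7] 1013.38293 [665.5 -64.2   5.1]
top white [195 168  29  29 601] [208.5 182. ] 977.14624 [666.3 219.6  35.4]
top white [159 191  19  27 176] [171.7 198.1] 1001.3549 [634.9 302.9   7.8]
top white [238 206   9   6  38] [242.3 208.9] 924.5293 [604.  141.6  86.6]
top white [294 262   9  11  52] [298.2 266.8] 962.01465 [491.2  28.3  45.8]
top white [402 320   7   9  22] [404.7 324.5] 818.5175 [ 391.5 -160.3  188.5]
top white [239 353  15  11 102] [245.8 357.4] 986.28107 [297.7 136.    9.5]
top blue [234 161  23  15  84] [246.  164.2] 944.07043 [697.4 137.9  71.8]
top green [186 242  34  33 363] [203.1 2
[... 641 characters left out ...]
3]
side white [428 212  30  35 623] [443.2 225.3] 1146.5078 [669.9 221.8  32.9]
side white [166 216  13   4  42] [171.9 217.6] 966.4646 [ 392.4 -160.9  187.4]
side white [300 226   9   8  50] [303.9 229.6] 1125.2573 [492.5  30.5  45.3]
side white [429 248  13  14  43] [435.2 254.6] 1071.9137 [706.8 140.5  67.2]
side white [ 308  306   62   58 1864] [338.5 333.7] 1058.3752 [666.5 -64.5   4.3]
side white [440 329  56  46 765] [461.2 356.3] 1016.5726 [847.9  38.8  23.6]
side blue [422 124  11  26 191] [426.4 134.9] 1243.3105 [516.2 363.3  51.5]
side blue [415 243  27  22 155] [428.5 254.4] 1073.3976 [697.7 133.4  66. ]
side green [362 166  37  29 345] [379.9 180.4] 1222.4564 [508.  231.4  17.7]
```

View pics/topc.png

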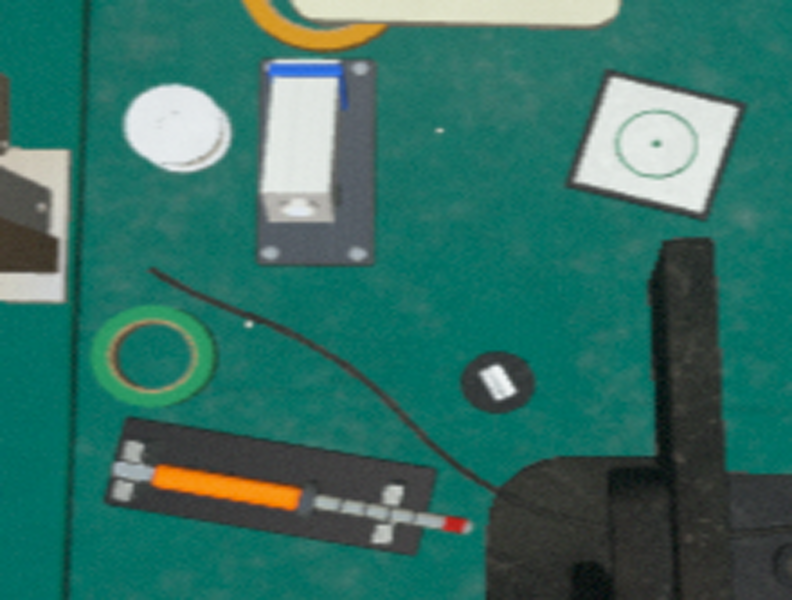

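View pics/sidec.png

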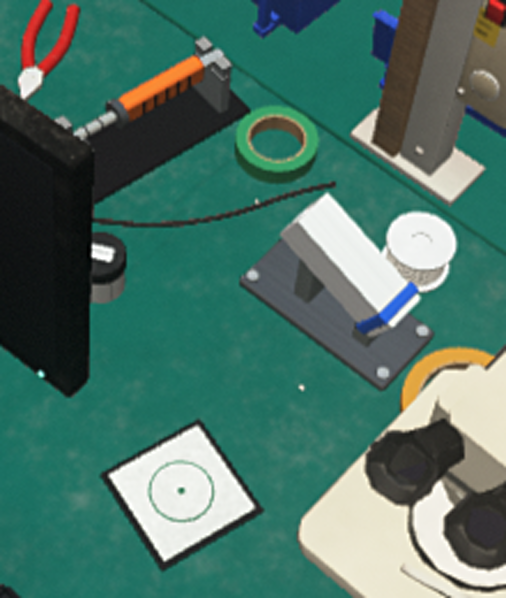

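```bash
cat > meas.py <<'E'
from h import *
Z={n:np.load(f'pics/{n}0.npz') for n in('top','side')}
for n in('top','side'):
    p=Z[n]['p'];d=Z[n]['d']; h=cv2.cvtColor(p,cv2.COLOR_RGB2HSV)
    # tube top face points
    V,U=np.mgrid[0:480,0:640]
    P=pts(n,U,V,d)
    box=(P[...,0]>575)&(P[...,0]<730)&(P[...,1]>100)&(P[...,1]<180)&(P[...,2]>40)&(P[...,2]<135)&(d>0)
    m=box&(p.min(-1)>185)
    k,l,s,ce=cv2.connectedComponentsWithStats(m.astype(np.uint8)); i=1+s[1:,4].argmax(); m=l==i
    Q=P[m]
    for _ in range(3):
        c=Q.mean(0); nn=np.linalg.svd(Q-c)[2][2]; nn*=np.sign(nn[2]); Q=Q[abs((Q-c)@nn)<2]
    print(n,len(Q),'centroid',c.round(1),'n',nn.round(3),'tilt',np.degrees(np.arccos(nn[2])).round(2),'yaw',np.degrees(np.arctan2(nn[1],nn[0])).round(2))
    # rect of face in plane with theoretical tilt: along-slope and lateral extents
    cnt=max(cv2.findContours((m).astype(np.uint8),cv2.RETR_EXTERNAL,cv2.CHAIN_APPROX_NONE)[0],key=len)
    # ray -> fitted plane, corner
    q=cv2.approxPolyDP(cnt,4,True)[:,0]; o=K(n)[3][:3,3]; a=pts(n,q[:,0],q[:,1],np.ones(len(q)))-o
    t=((c-o)@nn)/(a@nn); print(q.tolist()); print((o+a*t[:,None]).round(1))
    # orange
    mo=cv2.inRange(h,(6,130,90),(20,255,255)).astype(bool)&(abs(P[...,0]-419)<60)&(abs(P[...,1]-179)<60)
    v,u=np.nonzero(mo); q=onz(n,u,v,69.0 if n=='top' else 66.)[:,:2]; c=q.mean(0); ax=np.linalg.svd(q-c)[2][0]; s=(q-c)@ax
    print('orange',c.round(1),np.degrees(np.arctan2(*ax[::-1])).round(2),s.min().round(1),s.max().round(1),'mid',(c+ax*(s.min()+s.max())/2).round(1))
E
python3 meas.py
python3 - <<'E'
from h import *
n='top';Z=np.load('pics/top0.npz');p=Z['p'];d=Z['d']
V,U=np.mgrid[0:480,0:640];P=pts(n,U,V,d)
# gauge parts: z 52..72 along line
g=(P[...,2]>54)&(P[...,2]<73)&(P[...,0]>370)&(P[...,0]<450)&(P[...,1]>35)&(P[...,1]<260)
q=P[g]; c0=np.array([418.7,179.])
for yaw in (-100.6,):
    a=np.radians(yaw); ax=np.array([np.cos(a),np.sin(a)]); la=np.array([-ax[1],ax[0]])
    s=(q[:,:2]-c0)@ax; t=(q[:,:2]-c0)@la
    for b in range(-80,150,10):
        k=(s>=b)&(s<b+10)&(abs(t)<12)
        if k.sum(): print(b,k.sum(),np.median(t[k]).round(2),t[k].min().round(1),t[k].max().round(1),np.median(q[k,2]).round(1))
    print(s.min(),s.max())
# microscope heights
for (u,v) in ((345,70),(335,35),(290,20),(285,75),(265,80),(300,120),(348,225),(348,240),(348,300)): print(u,v,P[v,u].round())
E
```

```text
top 587 centroid [651.2 140.5  92.2] n [0.424 0.004 0.906] tilt 25.09 yaw 0.54
[[236, 166], [233, 203], [249, 204], [252, 166]]
[[693.1 158.   72.5]
 [612.1 157.  110.5]
 [610.6 125.9 111.3]
 [693.9 125.6  72.3]]
orange [418.1 178.9] -100.28 -41.3 41.5 mid [418.1 178.8]
side 676 centroid [653.  141.2  90.8] n [0.421 0.031 0.906] tilt 24.98 yaw 4.26
[[402, 204], [389, 215], [424, 255], [436, 242]]
[[611.3 158.4 109.6]
 [610.4 123.6 111.3]
 [694.4 123.5  72.2]
 [693.1 159.6  71.6]]
orange [421.5 177.1] -98.96 -44.2 41.1 mid [421.7 178.6]
-70 12 0.5 -5.8 9.3 62.6
-60 61 -0.27 -11.9 11.6 64.4
-50 24 0.04 -5.1 4.2 62.6
-40 37 -0.55 -8.3 7.0 67.9
-30 43 0.04 -8.6 7.4 68.2
-20 43 -0.28 -8.7 7.4 68.3
-10 41 -0.4 -8.7 7.6 68.1
0 42 -0.73 -9.0 7.5 67.9
10 43 -0.11 -9.0 7.7 68.0
20 42 0.22 -8.7 7.7 68.1
30 43 0.37 -8.5 7.6 68.3
40 53 0.75 -11.6 12.0 68.1
50 29 0.46 -5.6 9.4 61.2
60 25 -0.04 -5.2 4.4 61.3
70 24 -0.1 -5.1 4.3 60.2
80 32 -0.08 -10.9 10.8 61.9
90 46 -0.2 -10.8 11.9 62.8
100 24 -0.17 -4.7 4.0 61.9
110 24 0.23 -5.0 4.5 62.0
120 24 0.19 -4.7 4.8 61.2
130 22 0.12 -5.3 4.5 62.2
140 1 0.49 0.5 0.5 61.9
-64.0664095051221 140.0769144365655
345 70 [811. -41. 269.]
335 35 [877. -25. 253.]
290 20 [951.  52. 161.]
285 75 [816.  57. 231.]
265 80 [813.  92. 215.]
300 120 [808.  30.  21.]
348 225 [553. -45. 311.]
348 240 [531. -45. 310.]
348 300 [441. -46. 313.]
```

```bash
cat >> h.py <<'E'
from scipy.spatial.transform import Rotation as Rot
def down(yawdeg): return Rot.from_euler('z',yawdeg,degrees=True)*Rot.from_euler('x',180,degrees=True)
def gaugeR(yawdeg,dipdeg):
    a,b=np.radians([yawdeg,dipdeg]); g=np.array([np.cos(a)*np.cos(b),np.sin(a)*np.cos(b),-np.sin(b)])
    y=np.array([-np.sin(a),np.cos(a),0]); n=np.cross(g,y); n*=np.sign(n[2])
    x=-g; z=-n; return Rot.from_matrix(np.stack([x,np.cross(z,x),z],1))
def rel(P0,R0,P1,R1):
    s=R0.inv().apply(np.array(P1,float)-np.array(P0,float))/10; w=(R0.inv()*R1).as_rotvec()
    print('shift cm',s.round(2).tolist(),'turn',w.round(3).tolist(),'rows',np.linalg.norm(s)/4.17,np.degrees(np.linalg.norm(w))/7.16)
def fwd(P0,R0,s,w):
    return np.array(P0)+R0.apply(np.array(s)*10.), R0*Rot.from_rotvec(w)
E
python3 - <<'E'
from h import *
P0=[189.35,-595.63,231.28];R0=down(np.degrees(.3078))
rel(P0,R0,[189.35,-595.6,570],R0)
for B in([420,-250,570],[430,0,570],[418.6,179.2,570]): rel(P0,R0,B,gaugeR(-100.6,0))
print(gaugeR(-100.6,0).as_euler('xyz'))
E
```

```text
shift cm [0.0, -0.0, -33.87] turn [0.0, 0.0, 0.0] rows 8.122781806439592 0.0
shift cm [32.45, -25.95, -33.87] turn [0.0, 0.0, -1.078] rows 12.85583659910615 8.626307132105204
shift cm [40.98, -49.47, -33.87] turn [0.0, 0.0, -1.078] rows 17.415731911895552 8.626307132105204
shift cm [45.32, -66.9, -33.87] turn [0.0, 0.0, -1.078] rows 21.010921477104404 8.626307132105204
[3.14159265 0.         1.38579143]
```

Emit:
play_rows(rows=[[0, [0, 0, -33.9], [0, 0, 0]], [0, [0, 0, -33.9], [0, 0, 0]], [0, [0, 0, -33.9], [0, 0, 0]], [0, [0, 0, -33.9], [0, 0, 0]], [0, [0, 0, -33.9], [0, 0, 0]], [0, [0, 0, -33.9], [0, 0, 0]], [0, [0, 0, -33.9], [0, 0, 0]], [0, [0, 0, -33.9], [0, 0, 0]], [0, [0, 0, -33.9], [0, 0, 0]], [0, [0, 0, -33.9], [0, 0, 0]], [0, [0, 0, -33.9], [0, 0, 0]], [0, [0, 0, -33.9], [0, 0, 0]]], squeeze=60)

```text
clock: 1.1
eef_pos: [189.3, -595.4, 567.9]
tcp_rot: [-3.138, -0.0, 0.308]
contact_force: [-0.2, -0.2, -0.2]
opening: 0.998
```

Emit:
play_rows(rows=[[0, [32.4, -26, 0], [0, 0, -0.4]], [0, [32.4, -26, 0], [0, 0, -0.4]], [0, [32.4, -26, 0], [0, 0, -0.4]], [0, [32.4, -26, 0], [0, 0, -0.4]], [0, [32.4, -26, 0], [0, 0, -0.4]], [0, [32.4, -26, 0], [0, 0, -0.4]], [0, [32.4, -26, 0], [0, 0, -0.4]], [0, [32.4, -26, 0], [0, 0, -0.4]], [0, [32.4, -26, 0], [0, 0, -0.4]], [0, [32.4, -26, 0], [0, 0, -0.4]], [0, [32.4, -26, 0], [0, 0, -0.4]], [0, [32.4, -26, 0], [0, 0, -0.4]]])

```text
clock: 2.1
eef_pos: [420.0, -247.8, 568.4]
tcp_rot: [-3.139, 0.001, 0.712]
contact_force: [-0.3, -0.1, -0.8]
opening: 1.002
```

```bash
python3 - <<'E'
from h import *
P,R=fwd([189.35,-595.63,231.28],down(np.degrees(.3078)),[0,0,-33.9],[0,0,0]);P,R=fwd(P,R,[32.4,-26,0],[0,0,-.4])
print(P,R.as_euler('xyz')); print(readout.sense()['eef_pos'],readout.sense()['qpos'],readout.sense()['tcp_rot'])
G=gaugeR(-100.6,0)
rel(P,R,[418.6,179.2,570],G);rel(P,R,[418.6,179.2,120],G);rel(P,R,[418.6,179.2,39],G)
E
```

```text
[ 419.35245639 -249.68944144  570.28      ] [3.14159265 0.         0.7078    ]
[ 420.01381653 -247.77390439  568.38551619] [-5.36044566e-01 -1.16212063e-02  1.36596878e+00 -7.33807942e-06
  1.79039414e+00  3.22675518e-01] [-3.13860839e+00  1.00537687e-03  7.12076155e-01]
shift cm [27.83, -32.64, 0.03] turn [0.0, 0.0, -0.678] rows 10.285136520532838 5.4254255950614985
shift cm [27.83, -32.64, 45.03] turn [0.0, 0.0, -0.678] rows 14.912496537848822 5.4254255950614985
shift cm [27.83, -32.64, 53.13] turn [0.0, 0.0, -0.678] rows 16.373913128020284 5.4254255950614985
```

Emit:
play_rows(rows=[[0, [27.83, -32.64, 0], [0, 0, -0.678]], [0, [27.83, -32.64, 0], [0, 0, -0.678]], [0, [27.83, -32.64, 0], [0, 0, -0.678]], [0, [27.83, -32.64, 0], [0, 0, -0.678]], [0, [27.83, -32.64, 0], [0, 0, -0.678]], [0, [27.83, -32.64, 0], [0, 0, -0.678]], [0, [27.83, -32.64, 0], [0, 0, -0.678]], [0, [27.83, -32.64, 0], [0, 0, -0.678]], [0, [27.83, -32.64, 0], [0, 0, -0.678]], [0, [27.83, -32.64, 0], [0, 0, -0.678]], [0, [27.83, -32.64, 0], [0, 0, -0.678]], [0, [27.83, -32.64, 0], [0, 0, -0.678]]])

```text
clock: 3.1
eef_pos: [418.7, 180.8, 568.5]
tcp_rot: [-3.139, 0.001, 1.388]
contact_force: [0.3, -1.2, -0.9]
opening: 1.002
```

Emit:
play_rows(rows=[[0, [0, 0, 45], [0, 0, 0]], [0, [0, 0, 45], [0, 0, 0]], [0, [0, 0, 45], [0, 0, 0]], [0, [0, 0, 45], [0, 0, 0]], [0, [0, 0, 45], [0, 0, 0]], [0, [0, 0, 45], [0, 0, 0]], [0, [0, 0, 45], [0, 0, 0]], [0, [0, 0, 45], [0, 0, 0]], [0, [0, 0, 45], [0, 0, 0]], [0, [0, 0, 45], [0, 0, 0]], [0, [0, 0, 45], [0, 0, 0]], [0, [0, 0, 45], [0, 0, 0]]])

```text
clock: 4.1
eef_pos: [414.3, 175.3, 114.5]
tcp_rot: [-3.132, 0.007, 1.384]
contact_force: [-1.1, -1.3, -0.4]
opening: 1.001
```

```bash
python3 - <<'E'
from h import *
s=readout.sense();print(s['eef_pos'],s['qpos'],s['tcp_rot'])
for n in('top','side'): shot(n,n+'1')
E
```

```text
[414.34634527 175.27134227 114.54540794] [ 3.97265734e-01  2.50658600e-01  2.09340986e+00 -7.59611921e-04
  8.08895289e-01  5.84665970e-01] [-3.13241011  0.00672925  1.38395447]
```

View pics/side1.png

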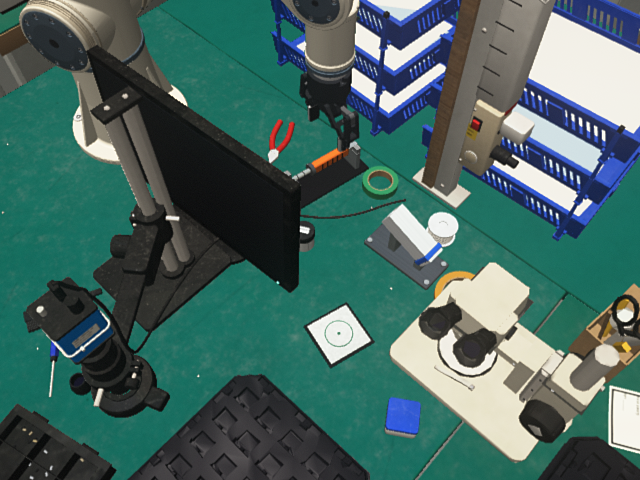

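The gripper now stands above the handle at about (335,130), and the tape and cradle have not moved.

```bash
python3 - <<'E'
from h import *
s=readout.sense();print(s['eef_pos'],s['tcp_rot'])
E
```

```text
[418.08393814 177.4317262  119.90536728] [-3.13891417e+00  2.20869655e-03  1.38421615e+00]
```

Emit:
play_rows(rows=[[0, [0, 0, 3], [0, 0, 0]], [0, [0, 0, 5], [0, 0, 0]], [0, [0, 0, 6.5], [0, 0, 0]], [0, [0, 0, 7.5], [0, 0, 0]], [0, [0, 0, 8.1], [0, 0, 0]], [0, [0, 0, 8.1], [0, 0, 0]], [0, [0, 0, 8.1], [0, 0, 0]]])

```text
clock: 4.78
eef_pos: [419.5, 179.4, 40.4]
tcp_rot: [3.14, -0.001, 1.386]
contact_force: [0.3, -0.2, 0.7]
opening: 0.999
```

```bash
python3 - <<'E'
from h import *
s=readout.sense();print(s['eef_pos'],s['tcp_rot'],s['contact_force'])
p,d=shot('side','side2');cv2.imwrite('pics/s2c.png',cv2.resize(p[60:240,240:440][:,:,::-1],None,fx=3.3,fy=3.3))
p,d=shot('top','top2');cv2.imwrite('pics/t2c.png',cv2.resize(p[220:400,160:360][:,:,::-1],None,fx=3.3,fy=3.3))
s=readout.sense();print(s['eef_pos'],s['tcp_rot'],s['contact_force'])
E
```

```text
[419.50801022 179.39460275  40.37627741] [ 3.14029482e+00 -8.16181797e-04  1.38558225e+00] [ 0.27438412 -0.22850852  0.73744428]
[419.44993472 179.54713318  40.38258282] [ 3.14004597e+00 -9.86567219e-04  1.38583834e+00] [ 0.34388913 -0.43697068  0.306236  ]
```

View pics/s2c.png

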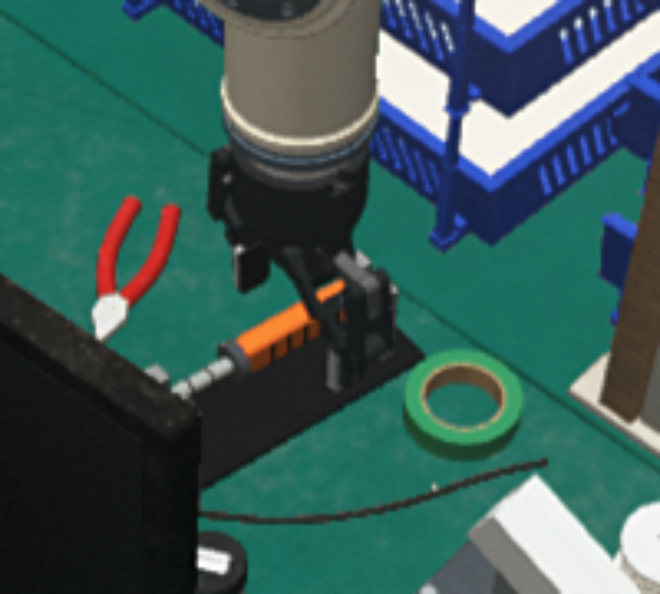

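View pics/t2c.png

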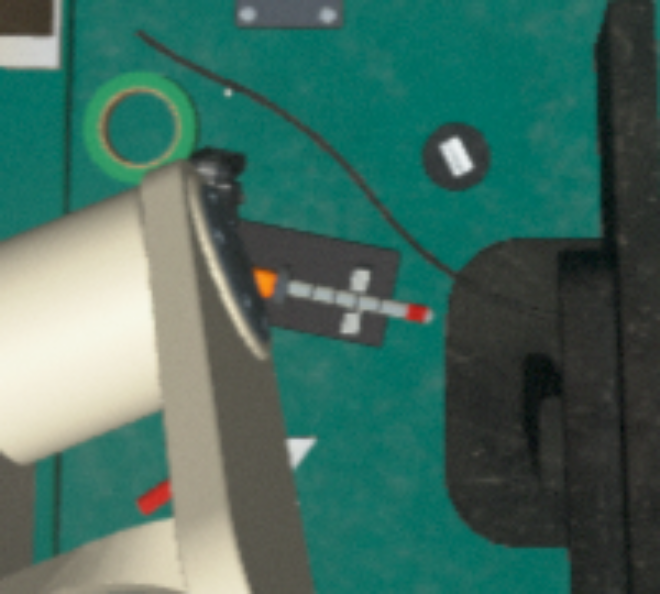

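The fingers straddle the handle. The handle shows at crop (285,330) with the front finger on its tape side. I'm closing the gripper.

Emit:
play_rows(rows=[[255, [0, 0, 0], [0, 0, 0]], [255, [0, 0, 0], [0, 0, 0]], [255, [0, 0, 0], [0, 0, 0]], [255, [0, 0, 0], [0, 0, 0]], [255, [0, 0, 0], [0, 0, 0]], [255, [0, 0, 0], [0, 0, 0]], [255, [0, 0, 0], [0, 0, 0]], [255, [0, 0, 0], [0, 0, 0]], [255, [0, 0, 0], [0, 0, 0]], [255, [0, 0, 0], [0, 0, 0]]], squeeze=70)

```text
clock: 5.72
eef_pos: [418.6, 179.3, 39.4]
tcp_rot: [3.142, -0.0, 1.386]
contact_force: [-1.2, -1.3, 5.9]
opening: 0.177
```

Emit:
play_rows(rows=[[255, [0, 0, -1], [0, 0, 0]], [255, [0, 0, -2], [0, 0, 0]], [255, [0, 0, -3.5], [0, 0, 0]], [255, [0, 0, -5], [0, 0, 0]], [255, [0, 0, -7], [0, 0, 0]], [255, [0, 0, -9], [0, 0, 0]], [255, [0, 0, -11], [0, 0, 0]], [255, [0, 0, -13], [0, 0, 0]], [255, [0, 0, -15], [0, 0, 0]], [255, [0, 0, -17], [0, 0, 0]], [255, [0, 0, -18], [0, 0, 0]], [255, [0, 0, -18], [0, 0, 0]]])

```text
clock: 6.72
eef_pos: [419.8, 179.8, 221.9]
tcp_rot: [3.138, -0.003, 1.386]
contact_force: [1.1, 0.1, -0.7]
opening: 0.173
```

```bash
python3 - <<'E'
from h import *
p,d=shot('side','side3');cv2.imwrite('pics/s3c.png',cv2.resize(p[20:240,220:460][:,:,::-1],None,fx=2.7,fy=2.7))
s=readout.sense();print(s['eef_pos'],s['tcp_rot'],s['contact_force'],s['opening'])
E
```

```text
[419.03447065 179.43708172 220.31517896] [ 3.13951956e+00 -1.39387485e-03  1.38581602e+00] [ 0.43592179  0.3432625  -1.42289718] 0.1758061474085585
```

View pics/s3c.png

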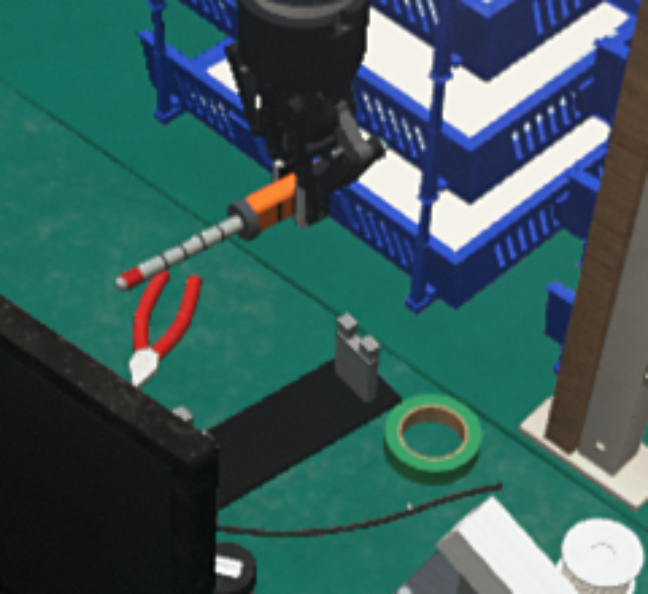

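The gauge is lifted clear, with the tip at crop (122,283), and the cradle is empty.

```bash
cat >> h.py <<'E'
M=np.array([602.4,141.5,95.])
def handle_to_tcp(H,R): return np.array(H)+19*R.as_matrix()[:,2]
def ins(t,yaw=0.3,dip=25,M=M):
    R=gaugeR(yaw,dip); g=-R.as_matrix()[:,0]; return handle_to_tcp(M-g*(140+t),R),R
E
python3 - <<'E'
from h import *
P,R=fwd([189.35,-595.63,231.28],down(np.degrees(.3078)),[0,0,-33.9],[0,0,0])
for s,w in(([32.4,-26,0],[0,0,-.4]),([27.83,-32.64,0],[0,0,-.678]),([0,0,45],[0,0,0]),([0,0,8.1],[0,0,0]),([0,0,-18],[0,0,0])): P,R=fwd(P,R,s,w)
print(P,R.as_euler('xyz')); 
P1,R1=ins(40); print(P1,R1.as_euler('xyz')); rel(P,R,P1+[0,0,40],R1)
E
```

```text
[418.58968322 179.24792948 219.28      ] [3.14159265e+00 2.22044605e-16 1.38580000e+00]
[431.23719765 140.60378547 153.85143916] [-3.14159265 -0.43633231 -3.13635667]
shift cm [-3.57, 1.95, 2.54] turn [0.383, 0.317, -1.73] rows 1.1500647993718927 14.402923728022568
```

Emit:
play_rows(rows=[[255, [-3.57, 1.95, 2.54], [0.383, 0.317, -1.73]], [255, [-3.57, 1.95, 2.54], [0.383, 0.317, -1.73]], [255, [-3.57, 1.95, 2.54], [0.383, 0.317, -1.73]], [255, [-3.57, 1.95, 2.54], [0.383, 0.317, -1.73]], [255, [-3.57, 1.95, 2.54], [0.383, 0.317, -1.73]], [255, [-3.57, 1.95, 2.54], [0.383, 0.317, -1.73]], [255, [-3.57, 1.95, 2.54], [0.383, 0.317, -1.73]], [255, [-3.57, 1.95, 2.54], [0.383, 0.317, -1.73]], [255, [-3.57, 1.95, 2.54], [0.383, 0.317, -1.73]], [255, [-3.57, 1.95, 2.54], [0.383, 0.317, -1.73]], [255, [-3.57, 1.95, 2.54], [0.383, 0.317, -1.73]], [255, [-3.57, 1.95, 2.54], [0.383, 0.317, -1.73]]])

```text
clock: 7.77
eef_pos: [430.5, 140.2, 192.4]
tcp_rot: [-3.077, -0.37, 2.806]
contact_force: [-0.0, 0.8, -0.9]
opening: 0.176
```

```bash
python3 - <<'E'
from h import *
s=readout.sense();print(s['eef_pos'],s['tcp_rot'],s['contact_force'],s['opening'],s['qpos'])
E
```

```text
[430.46919025 140.15038592 192.424712  ] [-3.07669362 -0.36986679  2.80560235] [-0.04975168  0.83124016 -0.91753632] 0.17610442021192227 [ 0.211123    0.33320583  1.8169491   0.13612195  1.34554074 -1.09004225]
```

```bash
python3 - <<'E'
from h import *
P=np.array([418.58968,179.24793,219.28]);R=down(np.degrees(1.3858))
w=np.array([0.383,.317,-1.73]); f=12*7.16/np.degrees(np.linalg.norm(w)); Pc,_=fwd(P,R,[-3.57,1.95,2.54],w); Rc=R*Rot.from_rotvec(w*f)
print(Pc,Rc.as_euler('xyz'))
P1,R1=ins(40); rel(Pc,Rc,P1+[0,0,40],R1);rel(Pc,Rc,P1,R1)
E
```

```text
[431.19018771 140.57019473 193.88      ] [-3.08244535 -0.37428911  2.83467295]
shift cm [-0.0, 0.0, 0.0] turn [0.064, 0.053, -0.288] rows 0.0015455991182556268 2.402926852342164
shift cm [-1.47, 0.22, 3.72] turn [0.064, 0.053, -0.288] rows 0.9599185261145358 2.402926852342164
```

Emit:
play_rows(rows=[[255, [0, 0, 0], [0.064, 0.053, -0.288]], [255, [0, 0, 0], [0.064, 0.053, -0.288]], [255, [0, 0, 0], [0.064, 0.053, -0.288]], [255, [0, 0, 0], [0.064, 0.053, -0.288]], [255, [-1.47, 0.22, 3.72], [0.064, 0.053, -0.288]], [255, [-1.47, 0.22, 3.72], [0.064, 0.053, -0.288]], [255, [-1.47, 0.22, 3.72], [0.064, 0.053, -0.288]], [255, [-1.47, 0.22, 3.72], [0.064, 0.053, -0.288]], [255, [-1.47, 0.22, 3.72], [0.064, 0.053, -0.288]], [255, [-1.47, 0.22, 3.72], [0.064, 0.053, -0.288]]])

```text
clock: 8.6
eef_pos: [432.1, 140.4, 155.0]
tcp_rot: [-3.134, -0.429, 3.11]
contact_force: [1.3, 0.3, -1.7]
opening: 0.177
```

```bash
python3 - <<'E'
from h import *
s=readout.sense();print(s['eef_pos'],s['tcp_rot'],s['contact_force'],s['opening'],s['qpos'])
p,d=shot('side','side4');cv2.imwrite('pics/s4c.png',cv2.resize(p[90:310,290:490][:,:,::-1],None,fx=2.7,fy=2.7,interpolation=cv2.INTER_CUBIC))
p,d=shot('top','top4');cv2.imwrite('pics/t4c.png',cv2.resize(p[140:360,160:360][:,:,::-1],None,fx=2.7,fy=2.7,interpolation=cv2.INTER_CUBIC))
s=readout.sense();print(s['eef_pos'],s['tcp_rot'])
print(ins(40)[0])
E
```

```text
[432.07222831 140.38099395 154.9841507 ] [-3.13420654 -0.42852819  3.11038716] [ 1.26601149  0.31498552 -1.65956936] 0.17659810961710695 [ 0.23398177  0.42201121  1.79838365  0.10475337  1.33944473 -1.35290853]
[431.97597149 140.34496043 154.76940257] [-3.13418101 -0.42863875  3.11059044]
[431.23719765 140.60378547 153.85143916]
```

View pics/s4c.png

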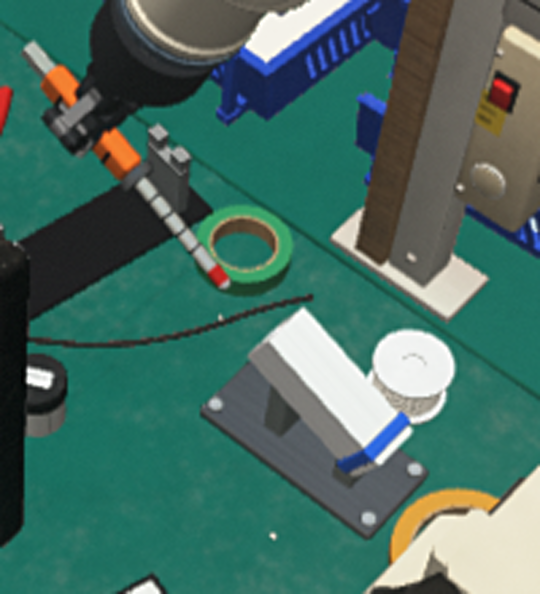

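View pics/t4c.png

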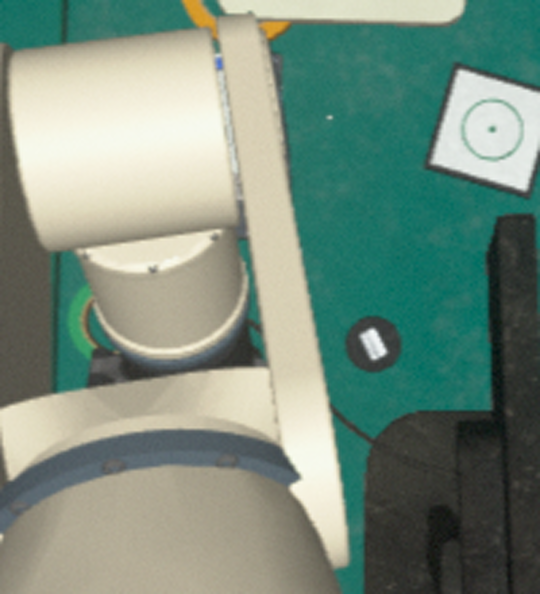

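Side view: the tip is at crop (222,280) and points at the tube mouth at (268,355). The top view is blocked by the arm. I'll compare the held gauge with its prediction and check the post clearance.

```bash
cat >> h.py <<'E'
def proj(n,X):
    f,cx,cy,T=K(n); q=(np.atleast_2d(X)-T[:3,3])@T[:3,:3]; return np.stack([q[:,0]/q[:,2]*f+cx,q[:,1]/q[:,2]*f+cy,q[:,2]],1)
def held():
    s=readout.sense(); R=Rot.from_euler('xyz',s['tcp_rot']); m=R.as_matrix(); H=s['eef_pos']-19*m[:,2]; return s['eef_pos'],R,H,-m[:,0]
E
python3 - <<'E'
from h import *
P,R,H,g=held(); print('H',H.round(1),'g yaw',np.degrees(np.arctan2(g[1],g[0])).round(2),'dip',np.degrees(np.arcsin(-g[2])).round(2))
z=np.load('pics/side4.npz');p=z['p'];d=z['d'];h=cv2.cvtColor(p,cv2.COLOR_RGB2HSV)
V,U=np.mgrid[0:480,0:640];X=pts('side',U,V,d)
m=((h[...,0]<5)|(h[...,0]>174))&(h[...,1]>130)&(h[...,2]>80)&(abs(U-372)<15)&(abs(V-192)<15)
mo=(h[...,0]>=6)&(h[...,0]<=20)&(h[...,1]>130)&(abs(U-325)<25)&(abs(V-133)<30)
for q,a in((m,132),):
    print('red px',U[q].mean(),V[q].mean(),q.sum(),'pred',proj('side',H+a*g),'3d',np.median(X[q],0).round(1),(H+a*g).round(1))
# gauge pixel cross-line: points along rod
t=np.r_[np.arange(60,140,10)]; pr=proj('side',H+t[:,None]*g)
gr=p.astype(int)
ax=pr[-1,:2]-pr[0,:2];ax/=np.linalg.norm(ax);nn=np.array([-ax[1],ax[0]])
for a,(u,v,_) in zip(t,pr):
    prof=[]
    for k in np.arange(-8,8.01,1):
        prof.append(int(cv2.getRectSubPix(p.astype(np.float32)[...,0],(1,1),(float(u+k*nn[0]),float(v+k*nn[1])))[0,0]))
    print(a,prof)
print('orange',U[mo].min(),U[mo].max(),V[mo].min(),V[mo].max())
print(proj('side',H+np.array([[-65],[-42],[42],[50],[140]])*g).round(1))
for n in('side','top'):
    z=np.load(f'pics/{n}0.npz');X=pts(n,U,V,z['d']); k=(X[...,2]>120)&(X[...,0]>450)&(X[...,0]<760)&(X[...,1]>150)&(X[...,1]<420)&(z['d']>0)
    for lo in range(120,700,60):
        kk=k&(X[...,2]>=lo)&(X[...,2]<lo+60)
        if kk.sum()>20: print(n,lo,np.percentile(X[kk],1,0).round(),np.percentile(X[kk],99,0).round())
E
```

```text
H [439.9 140.2 172.1] g yaw -1.78 dip 24.56
red px 370.1818181818182 191.72727272727272 33 pred [[ 372.06242433  192.59833793 1082.09078078]] 3d [557.7 132.9 121. ] [559.9 136.5 117.2]
60 [65, 63, 64, 64, 60, 71, 124, 171, 185, 186, 155, 97, 35, 29, 30, 32, 32]
70 [59, 67, 66, 64, 62, 70, 132, 180, 187, 185, 162, 93, 39, 29, 32, 32, 32]
80 [36, 45, 53, 53, 49, 61, 120, 177, 184, 178, 159, 99, 35, 30, 31, 31, 31]
90 [32, 30, 29, 29, 24, 30, 80, 133, 148, 158, 120, 75, 23, 19, 26, 27, 26]
100 [57, 58, 59, 59, 56, 62, 113, 174, 184, 182, 164, 101, 43, 32, 40, 43, 45]
110 [61, 68, 96, 133, 121, 82, 117, 175, 182, 183, 163, 102, 41, 38, 42, 37, 31]
120 [38, 37, 32, 36, 73, 110, 117, 166, 182, 181, 164, 106, 35, 24, 28, 34, 39]
130 [33, 45, 79, 123, 100, 74, 138, 194, 193, 191, 177, 120, 47, 27, 32, 35, 38]
orange 305 341 114 155
[[ 300.4  107.1 1081. ]
 [ 308.8  117.1 1081.1]
 [ 339.4  153.6 1081.6]
 [ 342.3  157.  1081.6]
 [ 375.   196.1 1082.1]]
side 120 [507. 286. 122.] [758. 417. 179.]
side 180 [511. 285. 180.] [756. 404. 240.]
side 240 [508. 283. 241.] [757. 403. 299.]
side 300 [567. 282. 301.] [686. 327. 360.]
side 360 [567. 283. 361.] [686. 325. 419.]
side 420 [570. 283. 421.] [685. 327. 479.]
side 480 [659. 279. 480.] [691. 308. 497.]
top 120 [505. 286. 122.] [752. 414. 180.]
top 180 [504. 287. 180.] [756. 418. 240.]
top 240 [506. 283. 241.] [757. 419. 299.]
top 300 [534. 282. 300.] [681. 358. 360.]
top 360 [564. 283. 361.] [680. 324. 420.]
top 420 [564. 282. 421.] [680. 325. 479.]
top 480 [465. 258. 481.] [685. 331. 539.]
top 540 [564. 291. 541.] [624. 318. 599.]
top 600 [565. 291. 600.] [589. 293. 604.]
```

```bash
cat >> h.py <<'E'
def rodcheck(fn,H,g,a0=60,a1=135):
    z=np.load(f'pics/{fn}.npz');V,U=np.mgrid[0:480,0:640];X=pts('side',U,V,z['d'])-H
    y=np.cross([0,0,1],g);y/=np.linalg.norm(y);n=np.cross(g,y)
    a,b,c=X@g,X@y,X@n; k=(a>a0)&(a<a1)&(abs(b)<11)&(abs(c)<11)&(z['d']>0)
    vc=K('side')[3][:3,3]-(H+100*g); vc/=np.linalg.norm(vc); v=vc-(vc@g)*g; v/=np.linalg.norm(v)
    for lo in np.arange(a0,a1,15):
        q=k&(a>=lo)&(a<lo+15); print(lo,q.sum(),'lat',(b[q].mean()-3.93*(v@y)).round(2),'norm',(c[q].mean()-3.93*(v@n)).round(2))
    k=(abs(b)<8)&(abs(c)<8)&(a>100)&(a<170); print('max a',np.sort(a[k])[-5:].round(1))
E
python3 - <<'E'
from h import *
P,R,H,g=held(); rodcheck('side4',H,g)
E
```

```text
60 45 lat -0.87 norm -1.66
75 50 lat -0.89 norm -1.49
90 48 lat -0.94 norm -1.46
105 48 lat -0.59 norm -1.96
120 49 lat -1.17 norm -1.19
max a [136.5 137.4 137.6 137.9 138.6]
```

```bash
python3 - <<'E'
from h import *
P,R,H,g=held(); M2=np.array([602.9,142.2,96.1])
for t in(40,15):
    P1,R1=ins(t,M=M2); print(P1,R1.as_euler('xyz')); rel(P,R,P1,R1)
E
```

```text
[431.73719765 141.30378547 154.95143916] [-3.14159265 -0.43633231 -3.13635667]
shift cm [0.03, 0.1, -0.01] turn [0.008, 0.008, -0.033] rows 0.024094404017204765 0.2774556166083109
[454.39458174 141.42242034 144.38598262] [-3.14159265 -0.43633231 -3.13635667]
shift cm [-2.47, 0.18, 0.01] turn [0.008, 0.008, -0.033] rows 0.5930443587590737 0.2774556166083109
```

Emit:
play_rows(rows=[[255, [0.03, 0.1, 0], [0.008, 0.008, -0.033]], [255, [-1.2, 0.14, 0], [0.008, 0.008, -0.033]], [255, [-2.47, 0.18, 0.01], [0.008, 0.008, -0.033]], [255, [-2.47, 0.18, 0.01], [0.008, 0.008, -0.033]], [255, [-2.47, 0.18, 0.01], [0.008, 0.008, -0.033]], [255, [-2.47, 0.18, 0.01], [0.008, 0.008, -0.033]], [255, [-2.47, 0.18, 0.01], [0.008, 0.008, -0.033]], [255, [-2.47, 0.18, 0.01], [0.008, 0.008, -0.033]]])

```text
clock: 9.37
eef_pos: [453.7, 141.3, 143.5]
tcp_rot: [-3.141, -0.439, -3.136]
contact_force: [0.2, 0.3, -0.6]
opening: 0.178
```

```bash
cat >> h.py <<'E'
def tubeface(fn):
    z=np.load(f'pics/{fn}.npz');p=z['p'];d=z['d'];V,U=np.mgrid[0:480,0:640];P=pts('side',U,V,d)
    w=np.array([np.cos(np.radians(25)),0.0052*.906,-np.sin(np.radians(25))]);y=np.array([-.0052,1,0]);n=np.cross(w,y)
    m=(P[...,0]>575)&(P[...,0]<730)&(P[...,1]>100)&(P[...,1]<180)&(P[...,2]>40)&(P[...,2]<135)&(p.min(-1)>185)&(d>0)
    k,l,s,ce=cv2.connectedComponentsWithStats(m.astype(np.uint8)); m=l==1+s[1:,4].argmax()
    X=P[m]-M; a,b,c=X@w,X@y,X@n; q=abs(c-np.median(c))<2
    k=(a>20)&(a<80)&q; mid=[]
    for lo in range(20,80,10):
        t=k&(a>=lo)&(a<lo+10); mid.append((b[t].min()+b[t].max())/2)
    print('tube: norm of axis rel M',(np.median(c[k])-18).round(2),'lat',np.round(mid,1),'mouth a',np.sort(a[q])[:6].round(1))
E
python3 - <<'E'
from h import *
p,d=shot('side','side5');cv2.imwrite('pics/s5c.png',cv2.resize(p[120:300,330:490][:,:,::-1],None,fx=3.3,fy=3.3,interpolation=cv2.INTER_CUBIC))
P,R,H,g=held(); print(readout.sense()['contact_force'],np.degrees(np.arctan2(g[1],g[0])).round(2),np.degrees(np.arcsin(-g[2])).round(2))
rodcheck('side5',H,g); tubeface('side5');tubeface('side4');tubeface('side0')
print('FK axis at M: lat/norm', [(H-M)@np.array([0,1,0]), (H-M)@np.array([.4226,0,.9063])], 'along',(H-M)@g)
E
```

```text
[-0.50885113  0.44836673 -1.3330915 ] 0.3 25.12
60 48 lat -0.95 norm -1.54
75 48 lat -0.9 norm -1.59
90 48 lat -1.2 norm -1.22
105 48 lat -1.3 norm -1.68
120 49 lat -1.33 norm -1.56
max a [137.7 137.7 138.1 156.7 156.9]
tube: norm of axis rel M -0.33 lat [-0.2 -1.3  0.  -1.5 -0.5 -0.8] mouth a [1.3 1.3 1.3 1.5 2.  2.1]
tube: norm of axis rel M -0.24 lat [-1.1 -1.1 -0.5 -1.1 -0.3 -0.5] mouth a [1.3 1.4 1.5 1.6 1.9 2.1]
tube: norm of axis rel M -0.26 lat [-0.8 -1.3 -0.3 -1.1 -0.4 -0.7] mouth a [1.1 1.2 1.4 1.9 2.  2.1]
FK axis at M: lat/norm [np.float64(-0.12417222212846468), np.float64(0.13954449225375892)] along -155.21558611848215
```

View pics/s5c.png

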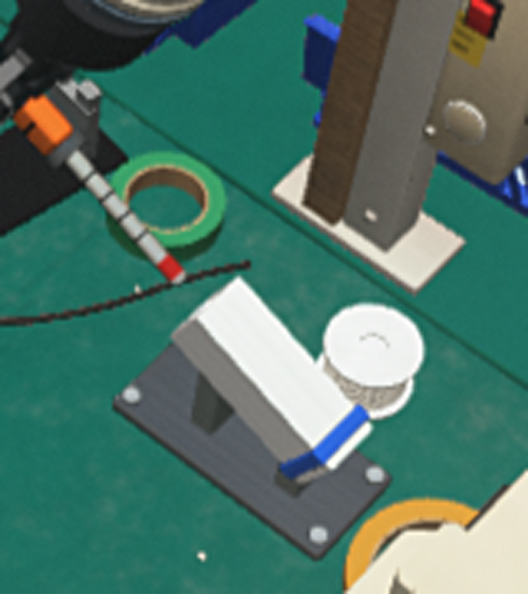

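Rod and tube are parallel. In the camera the rod runs about 1.4 mm low along the normal, and laterally it agrees to about 0.2 mm. I'll raise it 1.4 mm and enter slowly.

Emit:
play_rows(rows=[[255, [0, 0, -0.14], [0, 0, 0]], [255, [-0.5, 0, -0.14], [0, 0, 0]], [255, [-1.0, 0, -0.14], [0, 0, 0]], [255, [-1.4, 0, -0.14], [0, 0, 0]], [255, [-1.8, 0, -0.14], [0, 0, 0]], [255, [-2.1, 0, -0.14], [0, 0, 0]], [255, [-2.4, 0, -0.14], [0, 0, 0]], [255, [-2.7, 0, -0.14], [0, 0, 0]], [255, [-2.7, 0, -0.14], [0, 0, 0]]])

```text
clock: 10.17
eef_pos: [479.4, 141.5, 132.9]
tcp_rot: [-3.141, -0.438, -3.136]
contact_force: [-0.3, 0.4, -1.0]
opening: 0.173
```

```bash
python3 - <<'E'
from h import *
p,d=shot('side','side6');cv2.imwrite('pics/s6c.png',cv2.resize(p[120:300,330:490][:,:,::-1],None,fx=3.3,fy=3.3,interpolation=cv2.INTER_CUBIC))
P,R,H,g=held(); s=readout.sense();print(s['contact_force'],s['wrist_torque'],P,np.degrees(np.arctan2(g[1],g[0])).round(2),np.degrees(np.arcsin(-g[2])).round(2))
rodcheck('side6',H,g,60,110)
print('FK axis at M: lat/norm', [(H-M)@np.array([0,1,0]), (H-M)@np.array([.4226,0,.9063])], 'along',(H-M)@g)
E
```

```text
[-0.03790212  0.19570232 -0.48594166] [ 0.04081736 -0.25848177  0.02456097] [479.08141124 141.44632949 133.00444577] 0.3 25.14
60 49 lat -1.04 norm -1.37
75 47 lat -1.01 norm -1.38
90 48 lat -1.03 norm -1.53
105 14 lat -0.22 norm -2.45
max a [128.5 128.8 128.8 129.  129.3]
FK axis at M: lat/norm [np.float64(0.0015360350561195446), np.float64(1.3285786585091377)] along -127.78224059757969
```

View pics/s6c.png

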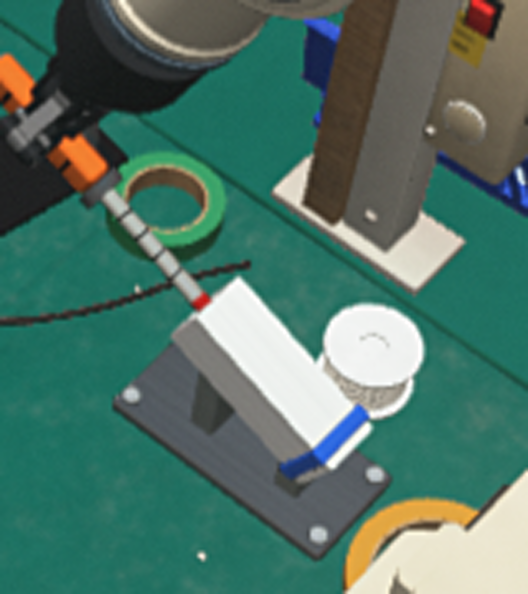

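The red tip is disappearing into the mouth at crop (203,302) with no contact force, so I'll continue.

Emit:
play_rows(rows=[[255, [-0.6, 0, 0], [0, 0, 0]], [255, [-1.2, 0, 0], [0, 0, 0]], [255, [-1.8, 0, 0], [0, 0, 0]], [255, [-2.4, 0, 0], [0, 0, 0]], [255, [-3, 0, 0], [0, 0, 0]], [255, [-3.6, 0, 0], [0, 0, 0]], [255, [-4, 0, 0], [0, 0, 0]], [255, [-4, 0, 0], [0, 0, 0]]])

```text
clock: 10.88
eef_pos: [515.9, 141.6, 115.7]
tcp_rot: [-3.141, -0.438, -3.136]
contact_force: [-0.5, -0.1, -0.9]
opening: 0.175
```

```bash
python3 - <<'E'
from h import *
P,R,H,g=held(); s=readout.sense();print(s['contact_force'],s['wrist_torque'],P,np.degrees(np.arctan2(g[1],g[0])).round(2),np.degrees(np.arcsin(-g[2])).round(2))
p,d=shot('side','side7');cv2.imwrite('pics/s7c.png',cv2.resize(p[120:300,330:490][:,:,::-1],None,fx=3.3,fy=3.3,interpolation=cv2.INTER_CUBIC))
rodcheck('side7',H,g,60,110)
print('FK axis at M: lat/norm', [(H-M)@np.array([0,1,0]), (H-M)@np.array([.4226,0,.9063])], 'along',(H-M)@g)
E
```

```text
[-0.50838022 -0.06059838 -0.91055084] [ 0.03643769 -0.21871454  0.01032724] [515.87787099 141.63535398 115.69288988] 0.3 25.12
60 47 lat -0.88 norm -1.63
75 47 lat -0.31 norm -1.96
90 0 lat nan norm nan
105 0 lat nan norm nan
max a []
FK axis at M: lat/norm [np.float64(0.18986951189785373), np.float64(1.189314722098168)] along -87.12219736211547h.py:38: RuntimeWarning: Mean of empty slice.
  q=k&(a>=lo)&(a<lo+15); print(lo,q.sum(),'lat',(b[q].mean()-3.93*(v@y)).round(2),'norm',(c[q].mean()-3.93*(v@n)).round(2))
  ret = ret.dtype.type(ret / rcount)
```

View pics/s7c.png

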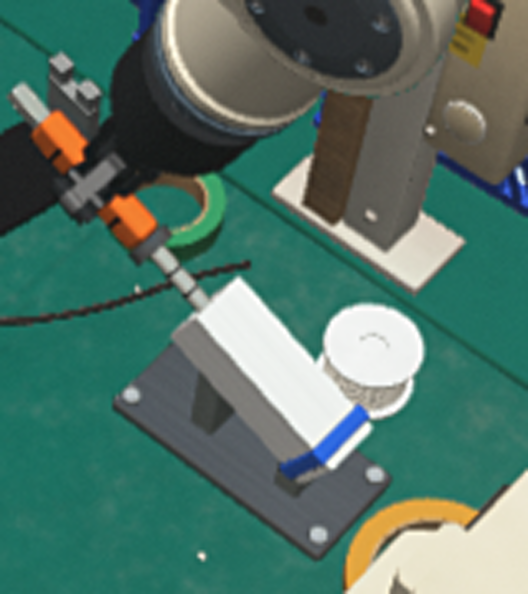

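The rod is about 50 mm in, with no contact force. I'll advance to just short of the stop, then creep.

Emit:
play_rows(rows=[[255, [-0.6, 0, 0], [0, 0, 0]], [255, [-1.2, 0, 0], [0, 0, 0]], [255, [-1.8, 0, 0], [0, 0, 0]], [255, [-2.4, 0, 0], [0, 0, 0]], [255, [-3, 0, 0], [0, 0, 0]], [255, [-3.3, 0, 0], [0, 0, 0]], [255, [-3.4, 0, 0], [0, 0, 0]], [255, [-3.4, 0, 0], [0, 0, 0]], [255, [-3.4, 0, 0], [0, 0, 0]]])

```text
clock: 11.68
eef_pos: [545.8, 141.8, 101.8]
tcp_rot: [-3.141, -0.439, -3.136]
contact_force: [-0.4, 0.2, -1.3]
opening: 0.173
```

Emit:
play_rows(rows=[[255, [-0.1, 0, 0], [0, 0, 0]], [255, [-0.2, 0, 0], [0, 0, 0]], [255, [-0.3, 0, 0], [0, 0, 0]], [255, [-0.3, 0, 0], [0, 0, 0]]])

```text
clock: 12.02
eef_pos: [548.8, 141.9, 100.5]
tcp_rot: [-3.141, -0.438, -3.136]
contact_force: [-0.0, -0.7, -0.3]
opening: 0.173
```

```bash
cat > st.py <<'E'
from h import *
P,R,H,g=held(); s=readout.sense();print(s['contact_force'],s['wrist_torque'],P,np.degrees(np.arctan2(g[1],g[0])).round(2),np.degrees(np.arcsin(-g[2])).round(2))
print('FK axis at M: lat/norm', [(H-M)@np.array([0,1,0]), (H-M)@np.array([.4226,0,.9063])], 'along',(H-M)@g)
E
python3 st.py
```

```text
[-0.00394371 -0.6513358  -0.32763215] [-0.00896614 -0.2940156  -0.02649692] [548.80894095 141.85570377 100.54802834] 0.31 25.11
FK axis at M: lat/norm [np.float64(0.410706433886844), np.float64(1.3802013730829328)] along -50.878504601923545
```

Emit:
play_rows(rows=[[255, [-0.08, 0, 0], [0, 0, 0]], [255, [-0.16, 0, 0], [0, 0, 0]], [255, [-0.16, 0, 0], [0, 0, 0]]], squeeze=50)

```text
clock: 12.27
eef_pos: [550.3, 141.9, 99.8]
tcp_rot: [-3.141, -0.438, -3.136]
contact_force: [-0.7, 0.2, -1.9]
opening: 0.176
```

```bash
python3 st.py
```

```text
[-0.70029197  0.18580833 -1.91587703] [ 0.05955397 -0.27124113 -0.00387541] [550.27197542 141.88006293  99.81134014] 0.31 25.11
FK axis at M: lat/norm [np.float64(0.43313936970480427), np.float64(1.3308226936270184)] along -49.24007824765755
```

Emit:
play_rows(rows=[[255, [-0.08, 0, 0], [0, 0, 0]], [255, [-0.16, 0, 0], [0, 0, 0]], [255, [-0.16, 0, 0], [0, 0, 0]]])

```text
clock: 12.52
eef_pos: [551.7, 141.9, 99.1]
tcp_rot: [-3.141, -0.438, -3.136]
contact_force: [-0.4, -0.2, -1.0]
opening: 0.17
```

```bash
python3 st.py
```

```text
[-0.38637799 -0.16850011 -1.00056757] [ 0.01679007 -0.26669501 -0.0170669 ] [551.7258095  141.88175063  99.1258313 ] 0.31 25.11
FK axis at M: lat/norm [np.float64(0.43629737368129895), np.float64(1.32393111517566)] along -47.63224812489191
```

Emit:
play_rows(rows=[[255, [-0.08, 0, 0], [0, 0, 0]], [255, [-0.16, 0, 0], [0, 0, 0]], [255, [-0.16, 0, 0], [0, 0, 0]]])

```text
clock: 12.77
eef_pos: [551.9, 141.9, 98.9]
tcp_rot: [-3.141, -0.441, -3.136]
contact_force: [-5.2, 0.4, 3.5]
opening: 0.173
```

```bash
python3 st.py; python3 - <<'E'
from h import *
p,d=shot('side','side8');cv2.imwrite('pics/s8c.png',cv2.resize(p[120:300,330:490][:,:,::-1],None,fx=3.3,fy=3.3,interpolation=cv2.INTER_CUBIC))
E
```

```text
[-5.24207022  0.44864889  3.54135129] [0.02652053 0.60379265 0.04894722] [551.93940427 141.85379729  98.89739652] 0.31 25.28
FK axis at M: lat/norm [np.float64(0.4112606861883421), np.float64(1.206966251234304)] along -47.2897050464942
```

View pics/s8c.png

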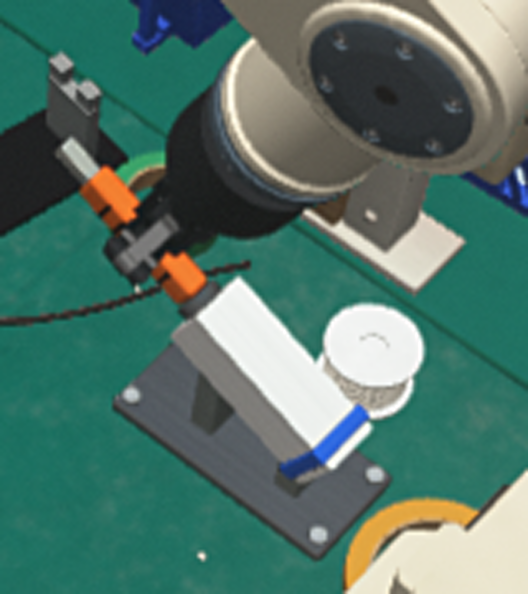

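The collar now sits on the mouth at crop (205,298). Motion stopped after 0.35 of 1.6 mm, with about 6 N back along the bore. I'll press a little more and hold.

Emit:
play_rows(rows=[[255, [-0.1, 0, 0], [0, 0, 0]], [255, [-0.15, 0, 0], [0, 0, 0]], [255, [-0.15, 0, 0], [0, 0, 0]], [255, [-0.15, 0, 0], [0, 0, 0]]])

```text
clock: 13.15
eef_pos: [551.9, 141.8, 98.9]
tcp_rot: [-3.141, -0.444, -3.136]
contact_force: [-10.0, -0.4, 9.4]
opening: 0.176
```

```bash
python3 st.py
```

```text
[-9.96981761 -0.37924396  9.39253686] [-0.03387811  1.52790589  0.06757565] [551.94116503 141.83809753  98.8831169 ] 0.32 25.45
FK axis at M: lat/norm [np.float64(0.4007508096693755), np.float64(1.1944057174466933)] along -47.22991042814371
```

Seated firmly: 13.7 N and no further travel. Now I'll withdraw.

Emit:
play_rows(rows=[[255, [0.3, 0, 0], [0, 0, 0]], [255, [1, 0, 0], [0, 0, 0]], [255, [2, 0, 0], [0, 0, 0]], [255, [3.2, 0, 0], [0, 0, 0]], [255, [4.4, 0, 0], [0, 0, 0]], [255, [5.6, 0, 0], [0, 0, 0]], [255, [6.8, 0, 0], [0, 0, 0]], [255, [8, 0, 0], [0, 0, 0]], [255, [9.2, 0, 0], [0, 0, 0]], [255, [10.4, 0, 0], [0, 0, 0]], [255, [11.6, 0, 0], [0, 0, 0]], [255, [12.5, 0, 0], [0, 0, 0]]], squeeze=70)

```text
clock: 14.15
eef_pos: [439.9, 141.3, 151.6]
tcp_rot: [-3.141, -0.439, -3.136]
contact_force: [-0.0, -0.0, -0.9]
opening: 0.177
```

Emit:
play_rows(rows=[[255, [0.5, 0, 0], [0, 0, 0]], [255, [0.5, 0, 0], [0, 0, 0]], [255, [0.5, 0, 0], [0, 0, 0]]])

```text
clock: 14.4
eef_pos: [436.9, 141.3, 153.2]
tcp_rot: [-3.141, -0.438, -3.136]
contact_force: [0.1, 0.2, -0.7]
opening: 0.178
```

```bash
python3 st.py; python3 - <<'E'
from h import *
p,d=shot('side','side9');cv2.imwrite('pics/s9c.png',cv2.resize(p[90:300,290:490][:,:,::-1],None,fx=2.8,fy=2.8,interpolation=cv2.INTER_CUBIC))
P,R,H,g=held(); rodcheck('side9',H,g)
# card target: yaw -75
C=np.array([666,-64.3,5.])
s=readout.sense(); print(s['qpos'])
for yaw in(-90,-75,-60):
    R1=gaugeR(yaw,0); g1=-R1.as_matrix()[:,0]; Hh=C+[0,0,150]-138*g1
    print(yaw,Hh); rel(P,R,handle_to_tcp(Hh,R1),R1)
E
```

```text
[ 0.13630034  0.17831991 -0.65623279] [-0.01655837 -0.24627568  0.02522923] [436.89916655 141.33119235 153.18161155] 0.32 25.08
FK axis at M: lat/norm [np.float64(-0.11539390597803845), np.float64(1.7889690071725013)] along -174.55840845770115
60 50 lat -0.95 norm -1.4
75 47 lat -0.82 norm -1.97
90 48 lat -0.78 norm -1.62
105 48 lat -0.84 norm -1.68
120 49 lat -1.18 norm -1.05
max a [136.5 136.7 136.7 137.8 138. ]
[ 0.23708101  0.43778146  1.78137483  0.09939831  1.3510562  -1.38206457]
-90 [666.   73.7 155. ]
shift cm [-21.42, -6.89, -8.14] turn [-0.345, -0.342, 1.549] rows 5.7379697502752105 12.989568643109354
-75 [630.28297178  68.99776403 155.        ]
shift cm [-18.18, -7.34, -6.63] turn [-0.288, -0.372, 1.292] rows 4.9631942825111315 11.004534276530903
-60 [597.          55.21150572 155.        ]
shift cm [-15.16, -8.7, -5.21] turn [-0.231, -0.396, 1.035] rows 4.373930040749718 9.059852648425396
```

View pics/s9c.png

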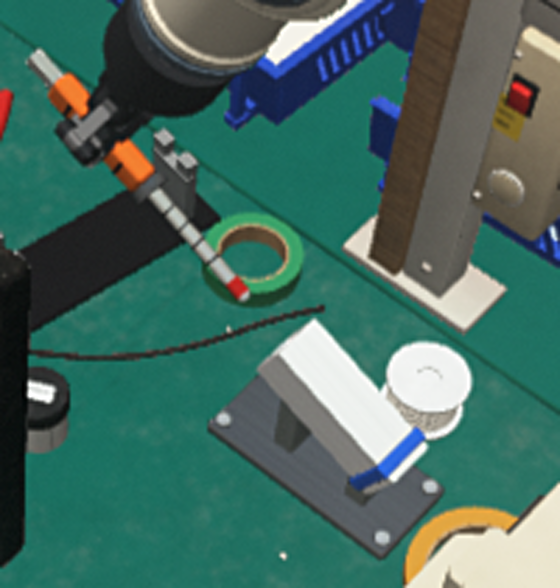

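The rod is out; its tip at crop (240,288) is about 35 mm from the mouth. Next I'll go up and level with part of the turn, then over to the card.

```bash
python3 - <<'E'
from h import *
P,R,H,g=held(); R1=gaugeR(-40,0); rel(P,R,handle_to_tcp([460,130,300],R1),R1)
rel(P,R,P+[0,0,120],R)
E
```

```text
shift cm [3.36, -1.15, -12.56] turn [-0.154, -0.419, 0.692] rows 3.1296679930746127 6.5929393519824275
shift cm [5.09, -0.01, -10.87] turn [0.0, 0.0, 0.0] rows 2.8776978417266186 0.0
```

Emit:
play_rows(rows=[[255, [2.5, 0, -5.4], [0, 0, 0]], [255, [2.5, 0, -5.4], [0, 0, 0]], [255, [3.36, -1.15, -12.56], [-0.154, -0.419, 0.692]], [255, [3.36, -1.15, -12.56], [-0.154, -0.419, 0.692]], [255, [3.36, -1.15, -12.56], [-0.154, -0.419, 0.692]], [255, [3.36, -1.15, -12.56], [-0.154, -0.419, 0.692]], [255, [3.36, -1.15, -12.56], [-0.154, -0.419, 0.692]], [255, [3.36, -1.15, -12.56], [-0.154, -0.419, 0.692]], [255, [3.36, -1.15, -12.56], [-0.154, -0.419, 0.692]], [255, [3.36, -1.15, -12.56], [-0.154, -0.419, 0.692]], [255, [3.36, -1.15, -12.56], [-0.154, -0.419, 0.692]], [255, [3.36, -1.15, -12.56], [-0.154, -0.419, 0.692]]])

```text
clock: 15.45
eef_pos: [460.0, 130.1, 281.0]
tcp_rot: [-3.14, -0.002, 2.446]
contact_force: [-0.3, 0.8, -1.9]
opening: 0.18
```

Emit:
play_rows(rows=[[255, [0, 0, 0], [0, 0, 0]], [255, [0, 0, 0], [0, 0, 0]]])

```text
clock: 15.62
eef_pos: [460.1, 129.8, 280.7]
tcp_rot: [-3.14, -0.002, 2.444]
contact_force: [0.8, 0.6, -0.2]
opening: 0.174
```

```bash
python3 - <<'E'
from h import *
P,R,H,g=held(); print(P,R.as_euler('xyz'),H,g); R1=gaugeR(-75,0); rel(P,R,handle_to_tcp([630.3,69,300],R1),R1)
E
```

```text
[460.09765395 129.84716053 280.72730239] [-3.13990669e+00 -1.53013580e-03  2.44429593e+00] [460.14051048 129.85304776 299.72725315] [ 0.76657999 -0.64214701 -0.00153014]
shift cm [-16.95, 6.26, -0.06] turn [-0.002, -0.001, 0.612] rows 4.334580627896906 4.8949929424697745
```

Emit:
play_rows(rows=[[255, [-3.4, 1.25, 0], [0, 0, 0.08]], [255, [-6.8, 2.5, 0], [0, 0, 0.16]], [255, [-10.2, 3.8, 0], [0, 0, 0.27]], [255, [-13.6, 5, 0], [0, 0, 0.38]], [255, [-16, 5.9, 0], [0, 0, 0.5]], [255, [-16.95, 6.26, 0], [0, 0, 0.612]], [255, [-16.95, 6.26, 0], [0, 0, 0.612]], [255, [-16.95, 6.26, 0], [0, 0, 0.612]], [255, [-16.95, 6.26, 0], [0, 0, 0.612]]])

```text
clock: 16.37
eef_pos: [629.0, 69.1, 280.4]
tcp_rot: [-3.139, -0.0, 1.835]
contact_force: [-0.7, -1.4, -1.2]
opening: 0.175
```

Emit:
play_rows(rows=[[255, [0, 0, 3], [0, 0, 0]], [255, [0, 0, 6], [0, 0, 0]], [255, [0, 0, 9], [0, 0, 0]], [255, [0, 0, 11.5], [0, 0, 0]], [255, [0, 0, 13.5], [0, 0, 0]], [255, [0, 0, 14.5], [0, 0, 0]], [255, [0, 0, 14.5], [0, 0, 0]], [255, [0, 0, 14.5], [0, 0, 0]], [255, [0, 0, 14.5], [0, 0, 0]], [255, [0, 0, 14.5], [0, 0, 0]]])

```text
clock: 17.2
eef_pos: [630.6, 69.2, 137.7]
tcp_rot: [3.14, 0.0, 1.832]
contact_force: [0.3, -0.1, -0.6]
opening: 0.178
```

```bash
python3 - <<'E'
from h import *
P,R,H,g=held(); T=H+138*g; print(P,R.as_euler('xyz'),H,'tip',T,'tilt',np.degrees(np.arcsin(-g[2])))
s=readout.sense();print(s['contact_force'],s['opening'],np.abs(s['qvel']).max())
p,d=shot('side','side10');cv2.imwrite('pics/s10c.png',cv2.resize(p[150:390,230:470][:,:,::-1],None,fx=2.4,fy=2.4,interpolation=cv2.INTER_CUBIC))
p,d=shot('top','top10');cv2.imwrite('pics/t10.png',p[:,:,::-1])
rodcheck('side10',H,g)
E
```

```text
[630.59053303  69.18844762 137.68736616] [3.14001218e+00 4.00913731e-04 1.83228447e+00] [630.55955553  69.18804296 156.6873409 ] tip [666.23509076 -64.12082068 156.74266699] tilt -0.02297066471994887
[ 0.3348904  -0.0691614  -0.64342663] 0.17782394557213174 0.0040264544475824855
60 54 lat -0.55 norm -1.72
75 50 lat -0.62 norm -1.64
90 53 lat -0.62 norm -1.4
105 58 lat -0.57 norm -1.6
120 56 lat -0.57 norm -1.57
max a [138.5 139.2 139.3 139.6 139.9]
```

View pics/s10c.png

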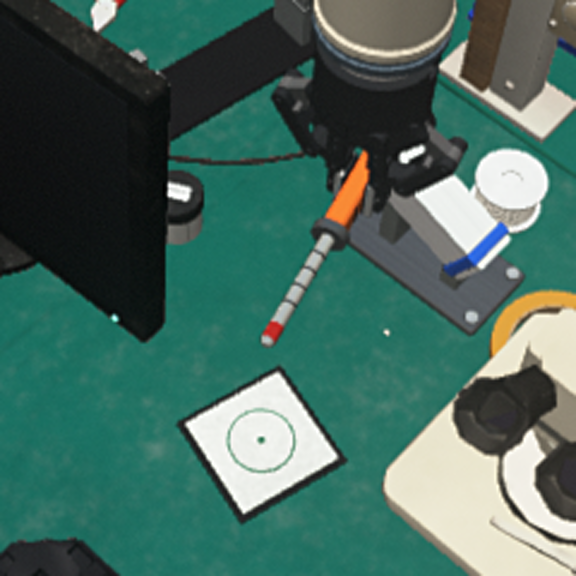

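View pics/t10.png

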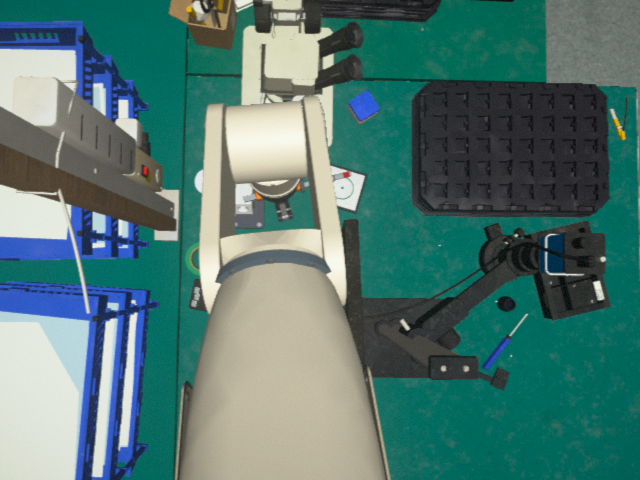

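The side view shows the gauge level, held by the handle, with its tip at crop (268,335). In the top view the tip at about (348,175) matches the card dot raised to 155 mm (predicted (348,176)). I'll let it settle briefly, then check stillness and hand in.

Emit:
play_rows(rows=[[255, [0, 0, 0], [0, 0, 0]], [255, [0, 0, 0], [0, 0, 0]], [255, [0, 0, 0], [0, 0, 0]], [255, [0, 0, 0], [0, 0, 0]], [255, [0, 0, 0], [0, 0, 0]], [255, [0, 0, 0], [0, 0, 0]]])

```text
clock: 17.8
eef_pos: [629.6, 68.9, 135.8]
tcp_rot: [-3.14, 0.0, 1.832]
contact_force: [-0.5, 0.1, -1.3]
opening: 0.173
```

```bash
python3 - <<'E'
from h import *
P,R,H,g=held(); print(H+138*g, readout.sense()['qvel'].round(4), readout.sense()['opening'])
# red tip seen in both views
V,U=np.mgrid[0:480,0:640]
for n in('side','top'):
    z=np.load(f'pics/{n}10.npz');h=cv2.cvtColor(z['p'],cv2.COLOR_RGB2HSV);X=pts(n,U,V,z['d'])
    m=((h[...,0]<6)|(h[...,0]>173))&(h[...,1]>120)&(abs(X[...,0]-664)<25)&(abs(X[...,1]+57)<25)&(X[...,2]>100)
    print(n,m.sum(),np.median(X[m],0).round(1))
for n,a in(('jar',(298,267)),):pass
p=np.load('pics/side10.npz');q=np.load('pics/side0.npz')
for nm,u,v in(('jar lid',304,230),('spool',443,225)):
    print(nm,np.abs(p['p'][v-6:v+7,u-6:u+7].astype(int)-q['p'][v-6:v+7,u-6:u+7]).mean().round(1))
r.sign_off()
E
```

```text
[665.19947547 -64.38441627 154.83523023] [-0.0006  0.0009 -0.0003 -0.0011  0.0014 -0.0002] 0.173331422820043
side 42 [663.8 -55.5 159.2]
top 26 [662.7 -56.5 160.6]
jar lid 0.8
spool 0.3
the job is handed in; nothing more can be done
```

I took the gauge out of its cradle by the handle and pushed its rod into the guide tube until the collar stopped on the mouth. I then drew it out and handed the job in at about 17.8 s. The gauge was still gripped, level, with its tip over the reading card.

- **Seating:** the arm stopped moving forward at about 14 N along the bore, and the side camera showed the collar on the mouth. There was no contact force while the rod went in.
- **Final pose:** from the arm's pose the tip is at (665, -64, 155) mm. That is about 1 mm from the card's middle and about 150 mm above it. The tilt was under 0.1° and the joint speeds were near zero.
- **Camera check:** in the final pictures, both cameras put the middle of the red tip where that pose predicts it, within a few mm.
- **Bystanders:** the image patches of the jar and spool did not change between the first and last pictures. I checked the tape only by eye; it was in place in the side view after the rod came out.
- **Disagreements:** the side camera placed the rod about 1.5 mm lower and 0.6–1 mm to one side of where the arm's pose put it. I corrected for this against the tube before inserting. The gauge also seems to sit 1–2 mm further back in the grip than planned, which is well inside the 45 mm limit.

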